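Set the number lock on the workshop tool box

ROBOT

A 6-joint arm with a two-finger parallel gripper is mounted at the origin on the work surface. World frame = base frame: x ahead of the robot, y to its left, z up, the work surface at z = 0. Lengths are in m, angles in degrees, forces in N, time in s.
With the tool pointing down it reaches from about 0.25 to 0.725 m from the base axis. Payload 9.7 kg.
Tool frame: the origin (TCP) lies midway between the tips of the shut fingers; the grasp point (between the pads) lies bot.hold_point_z behind it (bot.hold_point_z is the distance from the TCP to the grasp point, in m); z points along the fingers, y is the line along which they close (so a half turn about z gives the same grasp; the last joint's range is limited). The gripper opens to 85 mm and grips with 20 to 120 N. Pads are 22 mm wide; open, the fingers measure 114 mm over their backs; the gripper's body (76 mm by 85 mm) begins 54 mm behind the grasp point. The pads swing forward as they close: fully open they stand 13 mm farther back than shut.
Start: joints at [63.77, 4.979, 10.078, 95.1, 0, 90], TCP at [0.243, 0.493, 0.231] pointing down, gripper open.
Joint ranges: [-179.16, 179.16], [-48.56, 103.87], [-65.8, 70.77], [-126.05, 130.52], [-82.76, 87.17], [-180, 180]. Speed limits (degrees/s): [127.2, 127.2, 147.25, 180, 180, 180].

INTERFACE

Orientations are given as [roll, pitch, yaw] about the fixed x, y, z axes, in that order (R = Rz(yaw) Ry(pitch) Rx(roll)).
In Python, from workcell import bot, camera, camera_model, ticket gives the robot as it stands.
- The arm moves only by the tool send_rows, never from a script. Its argument "targets" is text: rows parted by semicolons, each of 5 numbers parted by spaces: the shift along the tool's x, y, z in mm, then the turn about the tool's z in degrees, then the closure in counts, from 0 (fully open) to 255 (shut). A call has 1 to 20 rows; each row is the pose to reach, as a shift and turn from the pose commanded when the call began, along the tool's axes at that moment; what a row does not reach only later rows make up. A row lasts 1/8 s, in which the tool goes at most 62.5 mm and 10.7 degrees, less where a joint would pass 70% of its speed; a pose out of reach is approached as far as the arm can. A call with a gripper value outside its range is refused whole. The fingers move at their own pace and stop on an object; "newtons" is the grip in N (left out, the last holds). Time passes only in rows, so rows that repeat a pose let the fingers close. It gives the time, the measured TCP pose, the force, the opening and the grip force at its end, in the units of the state.
- bot.get_obs(): the state, without advancing time (a new reading comes with each control period).
- camera(name): name is "scene" or "top"; returns the picture (420x560x3 uint8, blue, green, red); there is no depth.
- camera_model(name): a dict with "K" (3x3 intrinsics, pixels), "pose" (4x4, takes a point from camera to world coordinates). Camera axes: x right, y down, z forward; pixel columns grow to the right and rows downward; lengths in m; the calibration is good to about 2 mm. A picture is of the moment at which its call begins. camera_model takes no time and is no camera call.
- ticket.job_done(): hands the job in; it is judged then, once.
The state is a dict: "time": time; "q": joint angles; "qd": joint speeds; "joint_efforts": joint torques, N m; "ee_pos": TCP position; "tcp_rot": TCP orientation; "wrist_force": force on the tool from outside, world axes, zero at the start; "torque": the same for the moment, N m; "opening": finger opening in m; "grasp_force": force on a finger pad.
Only numpy, scipy, OpenCV 4.12 (cv2) and the standard library are available. Lean on these libraries where they do the work, as an engineer would, in place of code of your own. Each camera call takes 0.05 s, during which the arm holds its last target. There are 200 camera calls.

TASK

Unlock the wooden tool box: roll its three thumbwheels so that, from left to right, they read 4, 1, 2. The middle wheel already stands at 1, so leave it as it is; roll the left wheel to 4 and the right wheel to 2.

Things in the scene. Friction and masses are not known exactly. Their poses are not given: they have to be found in the camera images.
- lockbox: Wooden tool box fixed to the bench, 210 (x) x 280 (y) x 60 mm high, three upright thumbwheels half out of its lid. Origin: centre of its underside; x points away from the robot, y left, z up (turned up to 17 degrees). The wheels share one axis along y at x 0, z 68 mm; their middles lie at y +75 (left), 0, -75 mm (right). Low clutter (18 mm) lies on the lid's near and far edges.
- wheel_left (a joint): Angle (rad) of the left wheel: a plywood disc 90 mm in diameter, 18 mm thick; a dark tab on its rim, reaching 61 mm from the axis, is the pointer. 0: tab straight up (number 3); grows as the tab rolls away from the robot. Numbers 1 to 5 stand at -0.977, -0.489, 0, 0.489, 0.977; end stops at -1.12 and 1.12. No spring or clicks: about 3 N at the rim turns it and it stays where left.
- wheel_middle (a joint): Angle of the middle wheel, of the same make and read in the same way; it starts at 1. On the lid at the right of each wheel (its -y side) a white strip bears five rows of black dots: one dot in the row nearest the robot (number 1) up to five in the farthest (number 5). A wheel reads the row that its tab stands over: upright is 3, each number is 28 degrees of roll.
- wheel_right (a joint): Angle of the right wheel (at -y), of the same make and read in the same way as the left one. A similar loose wheel lying on the bench is a spare and not part of the lock.

How it is judged (in metres and radians):
At the end, for the whole second after the job is handed in: The left wheel reads 4 (0.489 rad), the right wheel 2 (-0.489 rad) and the middle wheel still 1 (-0.977 rad), each within 0.2 rad (11 degrees), and the wheels are at rest (value of joint wheel_left between 0.289 and 0.689 rad and value of joint wheel_right between -0.689 and -0.289 rad and value of joint wheel_middle below -0.777 rad and velocity of joint wheel_left between -0.1 and 0.1 rad/s and velocity of joint wheel_right between -0.1 and 0.1 rad/s); the robot touches nothing.
It fails at once if the middle wheel is rolled off its number 1 (more than 0.2 rad away from it) (value of joint wheel_middle above -0.777 rad).
It also fails if it takes over 64 s, if anything falls off the work surface, if the arm or the gripper's body presses on something with over 40 N, if the wrist force passes 120 N, or if a joint passes its speed limit or range.

## Working session

There is one attempt and no reset: what is moved stays moved. The work goes in short steps, Python scripts to look and compute and a tool call to move; the robot and the scene stay as the last step left them, time stands still between calls to the robot, and variables do not carry over. Pictures are saved under pics/ and viewed, at most 10 in all, crops included, and the job is handed in when it is done.

Besides the shell and the picture viewer there is one more tool, called after ">>>" as name(argument=value, ...), one argument or row to a line, values as JSON. send_rows: Moves the arm, as the interface text tells. Its arguments: {"type":"object","properties":{"targets":{"type":"string"},"newtons":{"type":"number"}},"required":["targets"]}

```bash
mkdir -p pics
python3 - <<'E'
from workcell import bot,camera,camera_model
import cv2,numpy as np
for n in("scene","top"):
    cv2.imwrite(f"pics/{n}0.png",camera(n)); m=camera_model(n); print(n,np.round(m["K"],1).tolist(),np.round(m["pose"],4).tolist())
o=bot.get_obs(); print(o["ee_pos"],o["tcp_rot"],bot.hold_point_z,o["time"])
E
```

```text
scene [[390.4, 0.0, 271.0], [0.0, 390.4, 211.8], [0.0, 0.0, 1.0]] [[-0.5135, 0.5236, -0.6798, 0.9901], [0.858, 0.3027, -0.415, 0.3317], [-0.0115, -0.7964, -0.6047, 0.4656], [0.0, 0.0, 0.0, 1.0]]
top [[427.3, 0.0, 289.1], [0.0, 427.3, 211.1], [0.0, 0.0, 1.0]] [[-0.0181, -0.9983, 0.0551, 0.5054], [-0.9998, 0.0182, 0.0003, 0.0631], [-0.0013, -0.0551, -0.9985, 0.7317], [0.0, 0.0, 0.0, 1.0]]
[0.24300083 0.49319041 0.23067313] [-1.79933238e+02 -3.32981074e-04  1.53768522e+02] 0.0187 0.1
```

View pics/scene0.png

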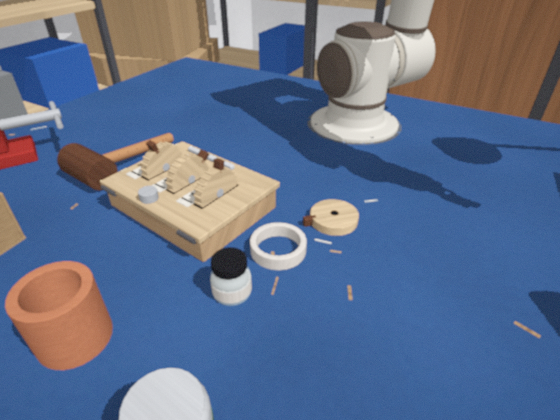

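View pics/top0.png

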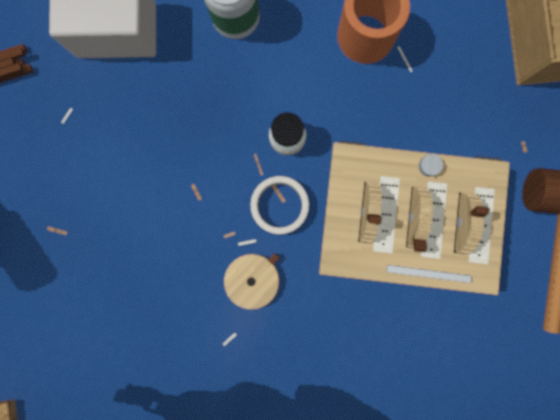

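The top view shows the box with corners near (333,144), (509,161), (498,292) and (320,277). The tabs are at (374,219) left, (420,245) middle and (480,211) right. The spare wheel at (251,281) is not part of the lock.

```bash
cat > h.py <<'E'
from workcell import bot,camera,camera_model
import cv2,numpy as np
from scipy.optimize import minimize_scalar
def ray(n,px,z):
    m=camera_model(n);P=m["pose"];d=P[:3,:3]@np.linalg.solve(m["K"],[*px,1]);return P[:3,3]+d*(z-P[2,3])/d[2]
def proj(n,X):
    m=camera_model(n);P=m["pose"];c=m["K"]@(P[:3,:3].T@(np.asarray(X)-P[:3,3]));return c[:2]/c[2]
def world(c,yaw,l):
    s,k=np.sin(yaw),np.cos(yaw);return np.array([c[0]+k*l[0]-s*l[1],c[1]+s*l[0]+k*l[1],l[2]])
def darks(im,box,thr=60):
    x0,y0,x1,y1=box;h=cv2.cvtColor(im,cv2.COLOR_BGR2HSV);b,g,r=[im[...,i].astype(int) for i in range(3)]
    m=((r<110)&(r>b+8)&(g<r*.75)).astype(np.uint8);k=np.zeros_like(m);k[y0:y1,x0:x1]=m[y0:y1,x0:x1]
    n,_,st,ce=cv2.connectedComponentsWithStats(k)
    return [(np.round(ce[i],1).tolist(),int(st[i,4])) for i in range(1,n) if st[i,4]>=15]
def angle(n,px,c,yaw,y,r=.054):
    f=lambda t:np.sum((proj(n,world(c,yaw,(r*np.sin(t),y,.068+r*np.cos(t))))-px)**2)
    s=minimize_scalar(f,bounds=(-1.2,1.2),method="bounded");return round(s.x,3),round(s.fun**.5,1)
E
python3 - <<'E'
from h import *
im=cv2.imread("pics/top0.png");sc=cv2.imread("pics/scene0.png")
b,g,r=[im[...,i].astype(int) for i in range(3)]
m=((r>b)|((r>130))).astype(np.uint8);k=np.zeros_like(m);k[130:305,310:518]=m[130:305,310:518]
k=cv2.morphologyEx(k,cv2.MORPH_OPEN,np.ones((5,5)))
c=max(cv2.findContours(k,0,2)[0],key=cv2.contourArea);hull=cv2.convexHull(c)
q=cv2.approxPolyDP(hull,10,True)[:,0];print(q.tolist())
W=np.array([ray("top",p,.06) for p in hull[:,0]])[:,:2].astype(np.float32)
print(cv2.minAreaRect(W*1000));R=cv2.minAreaRect(W*1000)
Q=np.array([ray("top",p,.06) for p in q]);print(np.round(Q,3).tolist())
print(darks(im,(340,180,500,262)));print(darks(sc,(135,135,240,180)))
# yaw: long side is y
bp=cv2.boxPoints(R);e=[bp[1]-bp[0],bp[2]-bp[1]];l=max(e,key=np.linalg.norm);l=l if l[1]>0 else -l
yaw=np.arctan2(-l[0],l[1]);ce=np.array(R[0])/1000;print("c,yaw",ce,np.degrees(yaw))
for y in(.075,0,-.075):
    print(y,np.round(world(ce,yaw,(0,y,.068)),4),proj("top",world(ce,yaw,(0,y,.113))).round(),proj("scene",world(ce,yaw,(0,y,.113))).round())
for y,p in((.075,(374,219)),(0,(420,245)),(-.075,(480,211))): print(angle("top",p,ce,yaw,y))
for n in im,: pass
cv2.imwrite("pics/c0.png",np.hstack([cv2.resize(im[170:270,340:500],None,fx=2.5,fy=2.5,interpolation=2),cv2.resize(sc[120:220,120:280],None,fx=2.5,fy=2.5,interpolation=2)]))
E
```

```text
[[333, 144], [508, 162], [497, 294], [321, 274]]
((529.6947021484375, -134.33621215820312), (282.0057678222656, 212.0430145263672), 82.44329071044922)
[[0.648, -0.008, 0.06], [0.614, -0.285, 0.06], [0.407, -0.258, 0.06], [0.443, 0.015, 0.06]]
[([479.4, 211.1], 118), ([373.6, 218.6], 84), ([419.3, 244.8], 117)]
[([152.1, 147.0], 42), ([218.1, 164.2], 62)]
c,yaw [ 0.5296947  -0.13433621] -7.5567136
0.075 [ 0.5396 -0.06    0.068 ] [374. 210.] [213. 170.]
0 [ 0.5297 -0.1343  0.068 ] [426. 215.] [185. 157.]
-0.075 [ 0.5198 -0.2087  0.068 ] [477. 221.] [159. 145.]
(np.float64(-0.263), np.float64(0.0))
(np.float64(-0.93), np.float64(0.0))
(np.float64(0.275), np.float64(0.2))
```

View pics/c0.png

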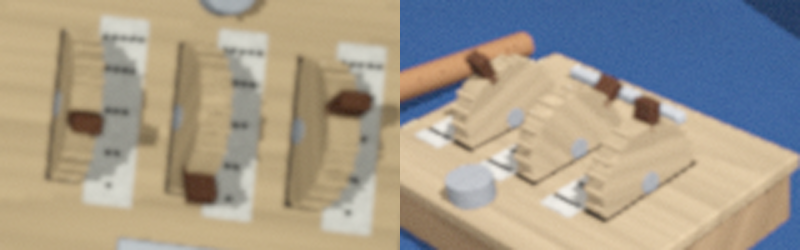

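The crop agrees with the fitted angles: left about -0.26, middle at 1, and right about +0.27. So I push the left tab away from the robot and the right tab towards it, with the fingers shut and the tips just above the rims.

>>> send_rows(
  targets="-458 -383 40 71.3 255;-458 -383 40 71.3 255;-458 -383 40 71.3 255;-458 -383 40 71.3 255;-458 -383 40 71.3 255;-458 -383 40 71.3 255;-458 -383 40 71.3 255;-458 -383 40 71.3 255;-458 -383 40 71.3 255;-458 -383 40 71.3 255;-458 -383 40 71.3 255;-458 -383 40 71.3 255;-458 -383 40 71.3 255;-458 -383 40 71.3 255;-458 -383 40 71.3 255;-458 -383 40 71.3 255",
  newtons=60,
)

```text
time: 2.1
ee_pos: [0.4846, -0.0524, 0.1914]
tcp_rot: [180.0, -0.0, 82.5]
wrist_force: [1.2, 0.2, 0.6]
opening: -0.0003
grasp_force: 0.0
```

>>> send_rows(
  targets="0 0 40 0 255;0 0 74 0 255;0 0 74 0 255;0 8 74 0 255;0 14 74 0 255;0 18 74 0 255;0 22 74 0 255;0 26 74 0 255;0 30 74 0 255;0 34 74 0 255;0 38 74 0 255;0 42 74 0 255;0 46 74 0 255;0 46 74 0 255",
)

```text
time: 3.85
ee_pos: [0.5306, -0.0587, 0.117]
tcp_rot: [-180.0, 0.0, 82.5]
wrist_force: [-0.4, 0.0, 0.4]
opening: 0.0002
grasp_force: 0.0
```

Run:
```python
from h import *
im=camera("top");sc=camera("scene")
cv2.imwrite("pics/c1.png",np.hstack([cv2.resize(im[150:290,320:510],None,fx=2.1,fy=2.1,interpolation=2),cv2.resize(sc[80:220,110:300],None,fx=2.1,fy=2.1,interpolation=2)]))
```

```text
(no output)
```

View pics/c1.png

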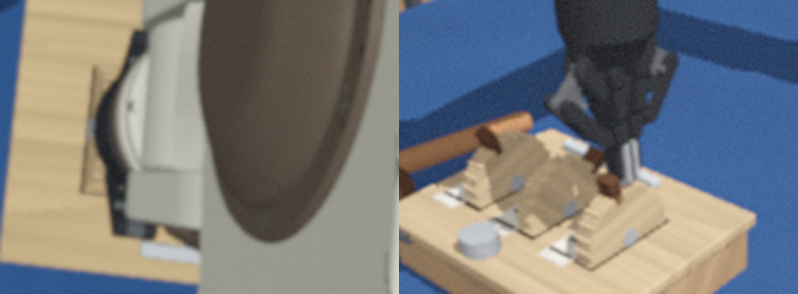

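The scene view shows the finger against the left tab, now near scene pixel (210,169). Next I measure its angle from this view.

```bash
cat >> h.py <<'E'
C=np.array([.5297,-.1343]);YAW=np.radians(-7.557)
def left():
    sc=camera("scene")
    for p,a in darks(sc,(130,120,240,200)): print(p,a,[angle("scene",p,C,YAW,y) for y in(.075,0,-.075)])
E
python3 - <<'E'
from h import *
for p,y in(((218.1,164.2),.075),((152.1,147),-.075)):print(angle("scene",p,C,YAW,y))
left()
E
```

```text
(np.float64(-0.221), np.float64(1.2))
(np.float64(0.318), np.float64(1.9))
[151.4, 145.3] 84 [(np.float64(0.599), np.float64(58.7)), (np.float64(0.52), np.float64(27.2)), (np.float64(0.295), np.float64(0.2))]
[202.9, 154.3] 48 [(np.float64(0.084), np.float64(14.5)), (np.float64(-0.961), np.float64(0.1)), (np.float64(-1.2), np.float64(23.6))]
[209.8, 169.5] 56 [(np.float64(0.193), np.float64(1.8)), (np.float64(-1.2), np.float64(12.0)), (np.float64(-1.2), np.float64(36.9))]
```

>>> send_rows(
  targets="0 4 0 0 255;0 8 0 0 255;0 12 0 0 255;0 15 0 0 255;0 15 0 0 255;0 15 0 0 255",
)

```text
time: 4.75
ee_pos: [0.5455, -0.0607, 0.1175]
tcp_rot: [179.9, 0.0, 82.5]
wrist_force: [0.3, 0.5, 0.5]
opening: -0.0002
grasp_force: 0.0
```

```bash
python3 -c "
from h import *
left()"
```

```text
[151.4, 145.3] 82 [(np.float64(0.599), np.float64(58.7)), (np.float64(0.52), np.float64(27.2)), (np.float64(0.295), np.float64(0.2))]
[205.5, 174.3] 43 [(np.float64(0.426), np.float64(2.2)), (np.float64(-1.2), np.float64(16.1)), (np.float64(-1.2), np.float64(36.9))]
```

>>> send_rows(
  targets="0 3 0 0 255;0 3 0 0 255;0 -10 0 0 255;0 -12 -40 0 255;0 -12 -70 0 255;-60 10 -70 0 255;-110 35 -70 0 255;-150 49 -70 0 255;-150 49 -70 0 255;-150 49 -70 0 255;-150 49 -70 0 255",
)

```text
time: 6.18
ee_pos: [0.5739, -0.2147, 0.1877]
tcp_rot: [180.0, -0.0, 82.5]
wrist_force: [-0.7, 0.0, 0.5]
opening: -0.0002
grasp_force: 0.0
```

Run:
```python
from h import *
left()
im=camera("top");sc=camera("scene")
cv2.imwrite("pics/c2.png",np.hstack([cv2.resize(im[150:290,320:510],None,fx=2.1,fy=2.1,interpolation=2),cv2.resize(sc[80:220,110:300],None,fx=2.1,fy=2.1,interpolation=2)]))
```

```text
[152.2, 147.2] 40 [(np.float64(0.616), np.float64(57.0)), (np.float64(0.541), np.float64(25.4)), (np.float64(0.32), np.float64(2.1))]
[205.5, 175.6] 43 [(np.float64(0.461), np.float64(3.0)), (np.float64(-1.2), np.float64(17.4)), (np.float64(-1.2), np.float64(37.9))]
```

View pics/c2.png

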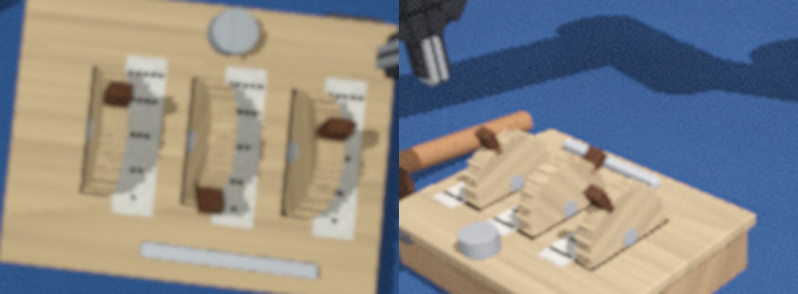

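The left tab now stands over its 4 row, at crop (118,95). The middle tab hasn't moved. The finger is beyond the right wheel.

>>> send_rows(
  targets="0 0 40 0 255;0 0 71 0 255;0 0 71 0 255;0 -8 71 0 255;0 -14 71 0 255;0 -18 71 0 255;0 -22 71 0 255;0 -26 71 0 255;0 -30 71 0 255;0 -34 71 0 255;0 -38 71 0 255;0 -42 71 0 255;0 -46 71 0 255;0 -50 71 0 255;0 -50 71 0 255",
)

```text
time: 8.2
ee_pos: [0.5238, -0.209, 0.1159]
tcp_rot: [-179.9, -0.0, 82.5]
wrist_force: [-0.6, -0.2, 0.7]
opening: 0.0001
grasp_force: 0.0
```

Run:
```python
from h import *
print(angle("top",(376.2,195.2),C,YAW,.075))
left()
```

```text
(np.float64(0.391), np.float64(0.0))
[165.8, 140.6] 25 [(np.float64(0.421), np.float64(49.9)), (np.float64(0.24), np.float64(20.0)), (np.float64(-0.359), np.float64(1.5))]
[205.4, 175.7] 45 [(np.float64(0.466), np.float64(3.0)), (np.float64(-1.2), np.float64(17.5)), (np.float64(-1.2), np.float64(37.9))]
```

>>> send_rows(
  targets="0 -4 0 0 255;0 -8 0 0 255;0 -11 0 0 255;0 -11 0 0 255;0 0 0 0 255;0 4 0 0 255;0 4 -40 0 255;0 30 -80 0 255;0 60 -80 0 255;0 60 -80 0 255;0 60 -80 0 255",
)

```text
time: 9.62
ee_pos: [0.5836, -0.2169, 0.1955]
tcp_rot: [-179.9, -0.0, 82.5]
wrist_force: [0.2, 0.6, -0.2]
opening: -0.0
grasp_force: 0.0
```

Run:
```python
from h import *
left()
im=camera("top");sc=camera("scene")
for p,a in darks(im,(340,180,500,262)): print(p,a,[angle("top",p,C,YAW,y) for y in(.075,0,-.075)])
cv2.imwrite("pics/c3.png",np.hstack([cv2.resize(im[150:290,320:510],None,fx=2.1,fy=2.1,interpolation=2),cv2.resize(sc[80:220,110:300],None,fx=2.1,fy=2.1,interpolation=2)]))
```

```text
[167.5, 140.0] 51 [(np.float64(0.398), np.float64(49.0)), (np.float64(0.202), np.float64(19.4)), (np.float64(-0.442), np.float64(0.9))]
[205.3, 175.6] 47 [(np.float64(0.465), np.float64(2.9)), (np.float64(-1.2), np.float64(17.4)), (np.float64(-1.2), np.float64(37.7))]
[375.8, 194.6] 103 [(np.float64(0.409), np.float64(0.4)), (np.float64(1.2), np.float64(48.9)), (np.float64(1.2), np.float64(97.1))]
[476.2, 236.8] 113 [(np.float64(-0.296), np.float64(103.7)), (np.float64(-0.313), np.float64(51.3)), (np.float64(-0.436), np.float64(0.8))]
[419.5, 244.8] 117 [(np.float64(-0.669), np.float64(49.7)), (np.float64(-0.932), np.float64(0.5)), (np.float64(-1.2), np.float64(48.3))]
```

View pics/c3.png

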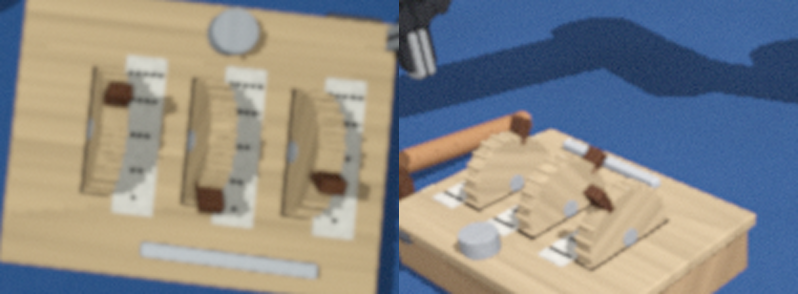

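The wheels measure about +0.43 left, -0.93 middle and -0.44 right, all within tolerance. The tool hangs clear of the box, so I am handing in.

```bash
python3 -c "
from workcell import ticket
print(ticket.job_done())"
```

```text
the job is handed in; nothing more can be done
None
```

I handed the job in with the wheels reading 4, 1, 2 (measured at about +0.43, -0.93 and -0.44 rad) and the arm clear; the hand-in returned no verdict.

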